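Slide the service hatch back under the laundry rack

TASK

Close the pipe duct: lay the loose rectangular hatch panel flat between the two metal runners at the near end of the duct's top, short of the rack, then slide it along between the runners and under the rack until it drops into the rebate around the opening. Leave it fully home, flat and flush, let go of it, and leave everything else on the counter and the rack where it is.

Things in the scene. Friction and masses are not known exactly. Their poses are not given: they have to be found in the camera images.
- panel: Hatch panel: loose white laminate rectangle 180 mm long (its x), 140 mm wide (its y), 8 mm thick, about 0.25 kg, the same either way round, lying flat on the counter with a handle on top. Origin at the centre of its underside, z up. Laid on the duct's runway its underside is 60 mm above the counter; home in the opening 52 mm, its top then flush with the runway.
- panel_grip (a point): Centre of the panel's steel D-handle bar, over the panel's centre, 41 mm above its underside and 33 mm above its upper face; axes as the panel's. The bar is 76 mm long along the panel's x and 12 x 12 mm in section, on two 12 x 12 mm posts centred 32 mm either side of this point.
- duct: Fixed white boxed-in pipe duct, 455 mm long (x from -285 to +170 mm), 335 mm wide (y from -125 to +210 mm), top 60 mm above the counter. Its x points away from the robot: the way to slide. Origin at counter level, on the runway's centre line. Pipes up to 210 mm high stand on its left part (y over 150 mm).
- runway (a point): Middle of the solid near part of the grey runway, on its surface, 60 mm above the counter and 120 mm before the duct's origin; axes as the duct's. The runway lies between two straight metal runners 148 mm apart (4 mm to spare either side of the panel) that stand 8 mm above it; a metal strip 10 mm high closes its near end 130 mm before this point. Solid up to the opening, over which the panel's front juts at first.
- opening (a point): Mean place of the hatch opening's centre, at runway level. The true centre is not measured: it is up to 10 mm before or beyond this point along the duct's x; feel for it or look. Opening: a rebate 185 mm long and 148 mm wide (runner to runner), 8 mm deep, with a metal ledge 20 mm wide all round to carry the panel. The panel drops when centred within 2.5 mm along x.
- board_low (a point): Middle of the near lower edge of the lower board of the fixed two-tier rack over the far half of the opening: 14 mm beyond the duct's origin, 136 mm above the counter. The board is 12 mm thick, 238 mm wide and runs 126 mm away from the robot. The panel and its handle (top 107 mm above the counter on the runway) pass beneath it. Four thin posts stand 114 mm either side.
- board_top (a point): Middle of the near lower edge of the rack's upper board, which juts nearer the robot: 13 mm before the duct's origin, 225 mm above the counter; 12 mm thick, 238 mm wide, 153 mm deep. An upright gripper on the handle strikes it before the panel is home; one leaning back towards the robot 25 to 40 degrees, in the plane of the handle bar, clears it.
- jar: glass jar, 52 mm diameter, 62 mm high, standing on the rack's lower board; origin at its foot. To be left alone.
- tin: steel tin, 68 mm diameter, 72 mm high, standing on the rack's upper board; origin at its foot. To be left alone.
- flask: white plastic bottle, 60 mm diameter, 105 mm high, on the rack's upper board; origin at its foot. To be left alone.
- scoop: clear plastic measuring cup, 68 mm diameter, 60 mm high, standing on the counter beside the panel; origin at its foot. To be left alone.
- plug: white round cover, 84 mm diameter and 8 mm thick with a small steel knob (26 mm high in all), lying near the panel; origin under its centre. Not the hatch panel; to be left alone.
- pegs: open plywood box 120 x 90 x 60 mm on the counter beyond the panel; origin under its centre. To be left alone.
- brush: hand brush lying on the counter beyond the panel, roughly crosswise; to be left alone.

How it is judged (in metres and radians):
On the way, in this order (a step that is already met when the one before it is completed fails the run):
1. the panel lies flat between the runners on the duct, short of the rack (x of panel_grip in the frame of duct between -0.17 and -0.07 m and y of panel_grip in the frame of duct between -0.008 and 0.008 m and z of panel_grip in the frame of duct between 0.095 and 0.106 m and angle between panel_grip's own z axis and vertical below 0.12 rad and angle between the x axis of panel_grip and the x axis of duct, either way round below 0.2 rad), for 0.1 s.
2. it has been slid along the runway, still lying on it, until most of the way under the rack (x of panel_grip in the frame of duct between -0.05 and 0 m and y of panel_grip in the frame of duct between -0.008 and 0.008 m and z of panel_grip in the frame of duct between 0.09 and 0.106 m and angle between panel_grip's own z axis and vertical below 0.15 rad and angle between the x axis of panel_grip and the x axis of duct, either way round below 0.2 rad).
At the end, for the whole second after the job is handed in: The panel lies in the rebate of the opening: its grip point less than 95.5 mm above the counter (93 mm when home, 101 mm when still on the runway), tilted less than 0.03 rad, within 16 mm of the duct's origin along x and 8 mm across, at rest and released (x of panel_grip in the frame of duct between -0.016 and 0.016 m and y of panel_grip in the frame of duct between -0.008 and 0.008 m and z of panel_grip in the frame of duct between 0.089 and 0.0955 m and angle between panel_grip's own z axis and vertical below 0.03 rad and linear speed of panel below 0.02 m/s and contact force between the fingers and panel below 0.1 N); the robot touches nothing.
It fails at once if something on the rack is pushed more than 30 mm (distance of any of jar, tin, flask from where it was at the start of the episode above 0.03 m).
It fails at once if something on the counter is pushed more than 30 mm (distance of any of scoop, plug, pegs, brush from where it was at the start of the episode above 0.03 m).
It also fails if it takes over 64 s, if anything falls off the work surface, if the arm or the gripper's body presses on something with over 40 N, if the wrist force passes 120 N, or if a joint passes its speed limit or range.

ROBOT

A 7-joint arm with a two-finger parallel gripper is mounted at the origin on the work surface. World frame = base frame: x ahead of the robot, y to its left, z up, the work surface at z = 0. Lengths are in m, angles in degrees, forces in N, time in s.
With the tool pointing down it reaches from about 0.35 to 0.9 m from the base axis. Payload 8.1 kg.
Tool frame: the origin (TCP) lies midway between the tips of the shut fingers; the grasp point (between the pads) lies 19 mm behind it; z points along the fingers, y is the line along which they close (so a half turn about z gives the same grasp; the last joint's range is limited). The gripper opens to 92 mm and grips with 3 to 60 N. Pads are 19 mm wide; open, the fingers measure 130 mm over their backs; the gripper's body (75 mm by 190 mm) begins 47 mm behind the grasp point.
Start: joints at [63.335, 24.895, 1.432, 90.138, -0.665, 64.973, -4.303], TCP at [0.222, -0.584, 0.204] pointing down, gripper open.
Joint ranges: [-149.89, 149.89], [-25.12, 119.58], [-72.63, 75.52], [4.76, 147.25], [-75.54, 255.54], [6.69, 114.76], [-157.13, 157.13]. Speed limits (degrees/s): [127.2, 127.2, 172.46, 172.46, 180, 180, 180].

INTERFACE

Orientations are given as a 3x3 rotation matrix whose columns are the frame's x, y, z axes.
In Python, from plant import r gives the robot as it stands. Calls block until the motion is done:
- r.move_pose(position, orientation): joint-space move of the TCP to a pose.
- r.movel(position, ori=None, vel=0.15, guard=None): straight line of the TCP; ori=None keeps the orientation; vel is the mean speed in m/s. With guard (N) it stops when the force on the tool has changed by that much, and returns True; else False.
- r.movej(angles): joint-space move.
- r.move_gripper(opening, f_grip=None): finger opening in m; f_grip is the grip in N (None keeps the last); returns when the fingers have stopped.
- r.hold(seconds).
- r.ik(position, orientation): joint angles nearest the present ones, or None.
- r.read_state(): the state.
- r.camera(name): name is "side" or "top" or "wrist"; returns a dict with "pixels" (400x640x3 uint8, blue, green, red), "z_map" (400x640 float32, m along the optical axis (not along the pixel's ray), 0 where there is no reading), "fx", "fy", "cx", "cy" (pixels), "camera_from_world" (4x4, takes a point from world to camera coordinates); the wrist camera has in their place "mount" (4x4, takes a point from camera to tool coordinates, whose origin is the TCP and whose axes are the flange's). Camera axes: x right, y down, z forward; pixel columns grow to the right and rows downward; lengths in m; the calibration is good to about 2 mm. A picture is of the moment at which its call begins: read the wrist's pose just before it.
A pose or a line that the arm cannot do raises r.PlanningError and nothing moves.
- r.close_job(): hands the job in; it is judged then, once.
The state is a dict: "time": time; "joint_pos": joint angles; "qd": joint speeds; "joint_efforts": joint torques, N m; "tcp_pos": TCP position; "orientation": TCP orientation; "force": force on the tool from outside, world axes, zero at the start; "torque": the same for the moment, N m; "gripper_width": finger opening in m; "grasp_force": force on a finger pad.
Only numpy, scipy, OpenCV 4.12 (cv2) and the standard library are available. Lean on these libraries where they do the work, as an engineer would, in place of code of your own. Each camera call takes 0.05 s, during which the arm holds its last target. There are 200 camera calls.

## Working session

There is one attempt and no reset: what is moved stays moved. The work goes in short steps, each a Python script; the robot and the scene stay as the last script left them, time stands still between calls to the robot, and variables do not carry over. Pictures are saved under pics/ and viewed, at most 10 in all, crops included, and the job is handed in when it is done.

```bash
mkdir -p pics; ls; python3 - <<'E'
from plant import r
import cv2,pickle
d={}
for n in("side","top"):
    c=r.camera(n);d[n]=c;cv2.imwrite(f"pics/{n}0.png",c["pixels"]);print(n,c["fx"],c["cx"],c["cy"],c["camera_from_world"].round(3).tolist())
pickle.dump(d,open("c0.pkl","wb"))
print(r.read_state())
E
```

```text
pics
side 513.3319341399392 319.49472564861907 204.16151303560034 [[0.792, 0.611, -0.002, -0.421], [0.401, -0.523, -0.752, -0.159], [-0.46, 0.595, -0.659, 1.902], [0.0, 0.0, 0.0, 1.0]]
top 370.568630035514 317.4148719097604 204.64742816773705 [[0.025, -1.0, 0.013, -0.084], [-0.994, -0.026, -0.102, 0.567], [0.102, -0.01, -0.995, 0.987], [0.0, 0.0, 0.0, 1.0]]
{'time': 0.1, 'joint_pos': array([63.33509746, 24.93272645,  1.43194005, 90.18299109, -0.66466924,
       64.97514038, -4.30326001]), 'qd': array([ 0.02185002, -0.19928833, -0.01684906, -0.096264  ,  0.08506644,
       -0.05207061, -0.01123748]), 'joint_efforts': array([ 3.99178709e-03, -6.69123459e+01,  9.88685600e-01, -3.15143216e+01,
       -6.04180712e-02,  3.73859145e-02,  8.03226499e-05]), 'tcp_pos': array([ 0.22156461, -0.58388028,  0.20352687]), 'orientation': array([[ 9.34942938e-01,  3.54797543e-01, -6.37892483e-04],
       [ 3.54798089e-01, -9.34942055e-01,  1.29178295e-03],
       [-1.38071094e-04, -1.43406638e-03, -9.99998962e-01]]), 'force': array([-0.29205667,  0.3893154 , -0.83299737]), 'torque': array([-0.05736571,  0.00643735,  0.01491733]), 'grasp_force': 0.0, 'gripper_width': 0.091928286675756}
```

View pics/side0.png

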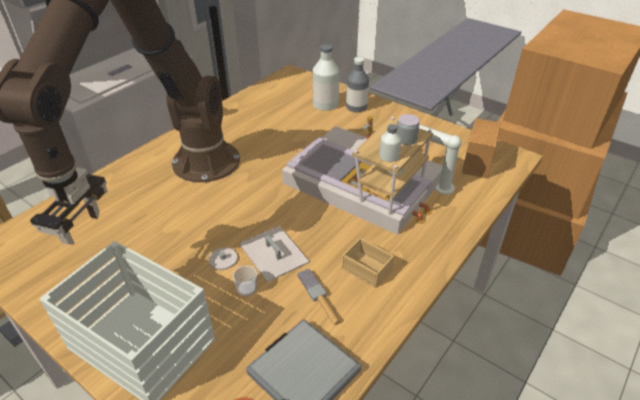

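View pics/top0.png

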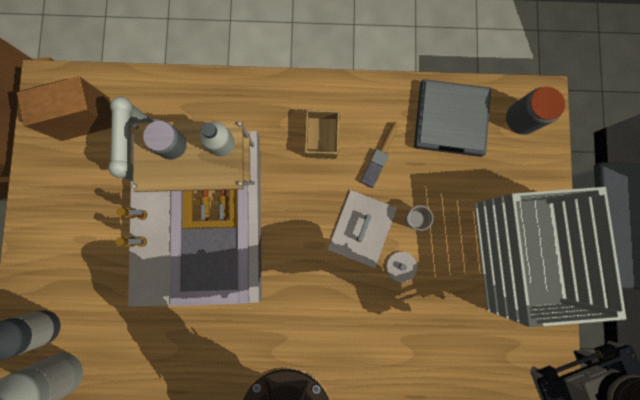

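The side view shows the panel at about (275,253) on the counter and the duct and rack at (370,180). In the top view the panel is near (362,228) with its handle at (357,227), and the runway is at about (210,240), with its opening near (208,208). I'll enlarge both.

```bash
python3 - <<'E'
import cv2,pickle,numpy as np
d=pickle.load(open("c0.pkl","rb"));p=d["top"]["pixels"]
a=cv2.resize(p[180:280,320:415],None,fx=4,fy=4,interpolation=cv2.INTER_CUBIC)
b=cv2.resize(p[175:315,120:270],None,fx=2.666667,fy=2.666667,interpolation=cv2.INTER_CUBIC)
h=max(a.shape[0],b.shape[0]);o=np.zeros((h,a.shape[1]+b.shape[1],3),np.uint8);o[:a.shape[0],:a.shape[1]]=a;o[:b.shape[0],a.shape[1]:]=b
print(o.shape);cv2.imwrite("pics/crop1.png",o)
E
```

```text
(400, 780, 3)
```

View pics/crop1.png

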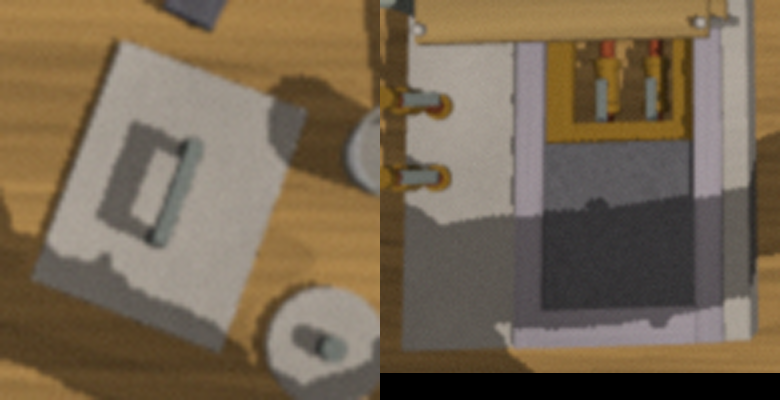

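The left crop shows the panel corners at (120,40), (304,107), (222,350) and (35,278), and the handle bar running from (192,142) to (155,240). The right crop shows the runway's near end at row ~308, its runner edges at columns ~543 and ~693, and the opening's near edge at row ~141.

```bash
cat > h.py <<'E'
import numpy as np,cv2,pickle
def ray(c,u,v,z,T=None):
    "pixel -> world on plane z; T = world_from_camera"
    T=np.linalg.inv(c["camera_from_world"]) if T is None else T
    d=T[:3,:3]@np.array([(u-c["cx"])/c["fx"],(v-c["cy"])/c["fy"],1]);o=T[:3,3]
    return o+d*(z-o[2])/d[2]
def wristT(c,s):
    M=np.eye(4);M[:3,:3]=s["orientation"];M[:3,3]=s["tcp_pos"];return M@c["mount"]
E
python3 - <<'E'
from h import *
c=pickle.load(open("c0.pkl","rb"))["top"];zm=c["z_map"]
T=np.linalg.inv(c["camera_from_world"]);print("cam",T[:3,3].round(3))
P=np.array([ray(c,320+a/4,180+b/4,.008)for a,b in[(120,40),(304,107),(222,350),(35,278)]])
print(P.round(4),"cen",P.mean(0).round(4))
for i,j in((0,1),(1,2),(2,3),(3,0)):
    e=P[j]-P[i];print(np.linalg.norm(e).round(4),np.degrees(np.arctan2(e[1],e[0])).round(1))
H=np.array([ray(c,320+a/4,180+b/4,.047)for a,b in[(192,142),(155,240)]]);e=H[0]-H[1]
print("bar",H.round(4),H.mean(0).round(4),np.degrees(np.arctan2(e[1],e[0])).round(1))
D=lambda U,V,z:ray(c,120+(U-380)/2.66667,175+V/2.66667,z).round(4)
for n,U,V,z in[("nearL",541,309,.06),("nearR",694,305,.06),("opL",546,142,.06),("opR",690,139,.06),("runL top",515,45,.068),("runL near",513,345,.068),("runRout",724,330,.068),("runRout far",720,45,.068),("boxNL",403,349,.06),("boxNR",750,339,.06)]:print(n,D(U,V,z))
# depth points: height map in duct area
v,u=np.mgrid[100:320,110:280];z=zm[100:320,110:280]
X=np.stack([(u-c["cx"])/c["fx"]*z,(v-c["cy"])/c["fy"]*z,z],-1)@T[:3,:3].T+T[:3,3]
m=(abs(X[...,2]-.06)<.02)&(z>0);q=X[m][:,:2].astype(np.float32);print(cv2.minAreaRect(q))
m=(abs(X[...,2]-.237)<.012)&(z>0);q=X[m][:,:2].astype(np.float32);print("topboard",cv2.minAreaRect(q),X[m][:,:3].min(0),X[m].max(0))
E
```

```text
cam [ 0.465 -0.06   1.041]
[[ 0.6148 -0.1606  0.008 ]
 [ 0.5709 -0.2906  0.008 ]
 [ 0.401  -0.2345  0.008 ]
 [ 0.4471 -0.1044  0.008 ]] cen [ 0.5084 -0.1976  0.008 ]
0.1372 -108.7
0.1789 161.7
0.138 70.5
0.177 -18.5
bar [[ 0.5412 -0.2064  0.047 ]
 [ 0.4749 -0.1824  0.047 ]] [ 0.5081 -0.1944  0.047 ] -19.9
nearL [0.3322 0.2793 0.06  ]
nearR [0.3395 0.1315 0.06  ]
opL [0.4939 0.2845 0.06  ]
opR [0.5004 0.143  0.06  ]
runL top [0.5884 0.3181 0.068 ]
runL near [0.2988 0.3011 0.068 ]
runRout [0.3176 0.1001 0.068 ]
runRout far [0.5939 0.1161 0.068 ]
boxNL [0.2913 0.4093 0.06  ]
boxNR [0.3084 0.0758 0.06  ]
((0.5451227426528931, 0.25725242495536804), (0.4919876456260681, 0.33659568428993225), 3.0511186122894287)
topboard ((0.6500251889228821, 0.2204391360282898), (0.15441635251045227, 0.23959745466709137), 3.1594748497009277) [0.56709441 0.09721222 0.22520638] [0.73271397 0.34306968 0.24899807]
```

```bash
cat >> h.py <<'E'
def ori(yaw,tilt,flip=False):
    "tool z leaning forward by tilt (deg) in the vertical plane at yaw; y across"
    a,t=np.radians([yaw,tilt]);z=np.array([np.cos(a)*np.sin(t),np.sin(a)*np.sin(t),-np.cos(t)])
    y=np.array([-np.sin(a),np.cos(a),0])*(1 if flip else -1)
    return np.column_stack([np.cross(y,z),y,z])
def snap(r,n):
    s=r.read_state();c=r.camera("wrist");c["T"]=wristT(c,s);cv2.imwrite(f"pics/{n}.png",c["pixels"]);pickle.dump(c,open(n+".pkl","wb"));return c
E
python3 - <<'E'
from plant import r
from h import *
s=r.read_state();p=s["tcp_pos"]
for f in(0,1):
    for nm,P,R in[("grasp",[.508,-.197,.045],ori(-18.8,35,f)),("place",[.467,.21,.11],ori(3.1,35,f)),("home",[.59,.217,.08],ori(3.1,35,f))]:
        q=r.ik(P,R);print(f,nm,None if q is None else np.round(q,0))
r.movel(p+[0,0,.14],vel=.25)
f=0
r.move_pose([.44,-.18,.32],ori(-18.8,0,f));c=snap(r,"w1");print(r.read_state()["time"],c["mount"].round(3).tolist(),c["fx"])
r.move_pose([.40,.205,.33],ori(3.1,0,f));snap(r,"w2");print(r.read_state()["time"])
a,b=[cv2.resize(cv2.imread(f"pics/{n}.png"),(400,250)) for n in("w1","w2")]
b=cv2.imread("pics/w2.png");cv2.imwrite("pics/w12.png",np.vstack([b[:,:],cv2.copyMakeBorder(a[:200],0,0,0,240,cv2.BORDER_CONSTANT)]))
E
```

```text
0 grasp [ 45.  28. -40. 141. 135.  28. 134.]
0 place [-76.  14.  32. 143.  96.  16. 135.]
0 home [-52.  24.  20. 131. 112.  11. 127.]
1 grasp [ 60.  36. -60. 140. 120.  39. -28.]
1 place [  9.  29. -72. 138.  89.  54. -35.]
1 home [ -1.  31. -47. 127.  96.  41. -28.]
2.5417 [[-0.0, -0.968, -0.25, 0.068], [1.0, -0.0, 0.0, 0.001], [-0.001, -0.25, 0.968, -0.181], [0.0, 0.0, 0.0, 1.0]] 288.1470256094114
4.0333
```

View pics/w12.png

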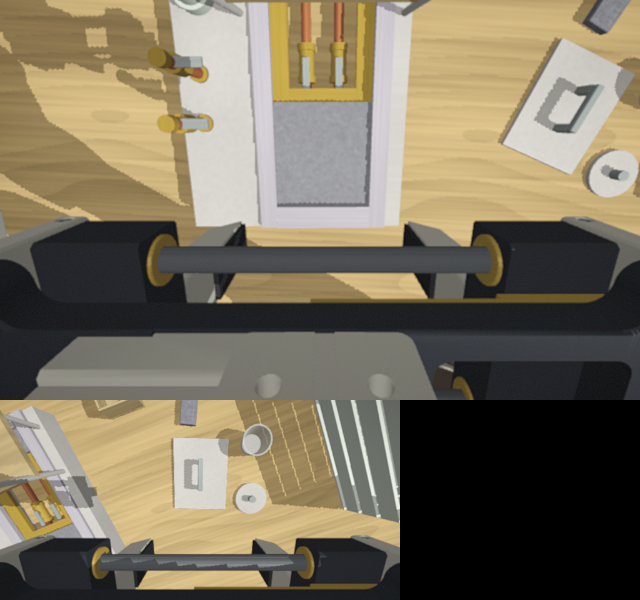

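The wrist view over the duct shows the runway at (270–370, 100–207) and the opening's near edge at v≈101. In the inset the panel is square to the image at about (200,473). I'll enlarge both.

```bash
python3 - <<'E'
from h import *
a=cv2.imread("pics/w1.png")[50:180,260:380];b=cv2.imread("pics/w2.png")[85:230,245:400]
a=cv2.resize(a,None,fx=3,fy=3,interpolation=cv2.INTER_CUBIC);b=cv2.resize(b,None,fx=2.8,fy=2.8,interpolation=cv2.INTER_CUBIC)
o=np.zeros((410,800,3),np.uint8);o[:390,:360]=a;o[:406,360:794]=b;cv2.imwrite("pics/crop2.png",o)
E
```

```text
(no output)
```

View pics/crop2.png

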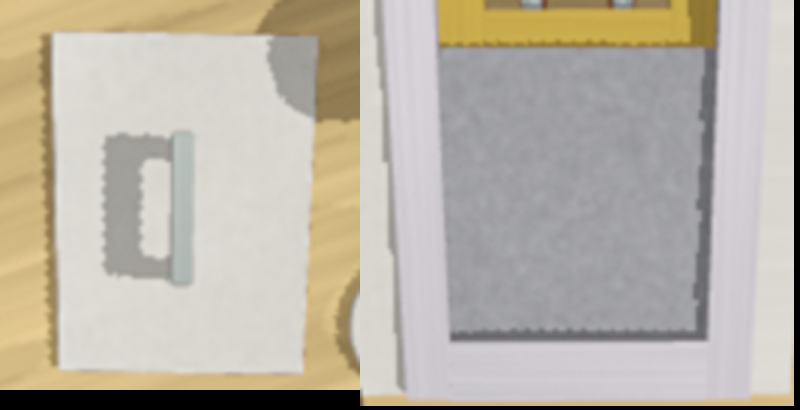

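The left crop shows the panel corners at (52,34), (318,37), (303,373) and (60,369), and the bar from (182,132) to (182,285). The right crop shows the runway's left edge from (440,45) to (451,340), its right edge from (716,45) to (707,340), and the opening's near edge at V≈46.

```bash
python3 - <<'E'
from h import *
c=pickle.load(open("w1.pkl","rb"))
P=np.array([ray(c,260+a/3,50+b/3,.008,c["T"])for a,b in[(52,34),(318,37),(303,373),(60,369)]])
print(P.round(4).tolist(),"cen",P.mean(0).round(4))
for i,j in((0,1),(1,2),(2,3),(3,0)):
    e=P[j]-P[i];print(np.linalg.norm(e).round(4),np.degrees(np.arctan2(e[1],e[0])).round(1))
H=np.array([ray(c,260+a/3,50+b/3,.047,c["T"])for a,b in[(183,132),(182,285)]]);e=H[0]-H[1]
print("bar",H.round(4).tolist(),H.mean(0).round(4),np.degrees(np.arctan2(e[1],e[0])).round(1))
c=pickle.load(open("w2.pkl","rb"))
O=np.array([.5865,.217]);
for n,U,V,z in[("L near",451,338,.06),("L far",440,46,.06),("R near top",707,338,.068),("R far top",716,46,.068),("op L",445,45,.06),("op R",700,47,.06),("stripL",451,340,.07),("stripR",707,340,.07),("end L",405,390,.068),("end R",750,398,.068)]:
    w=ray(c,245+(U-360)/2.8,85+V/2.8,z,c["T"]);a=np.radians(3.1);d=w[:2]-O
    print(n,w.round(4),"duct",(np.array([[np.cos(a),np.sin(a)],[-np.sin(a),np.cos(a)]])@d*1000).round(1))
E
```

```text
[[0.6139, -0.1636, 0.008], [0.5674, -0.2954, 0.008], [0.3986, -0.2354, 0.008], [0.4462, -0.1035, 0.008]] cen [ 0.5065 -0.1995  0.008 ]
0.1398 -109.5
0.1791 160.4
0.1403 70.2
0.1781 -19.7
bar [[0.5423, -0.2121, 0.047], [0.4715, -0.1871, 0.047]] [ 0.5069 -0.1996  0.047 ] -19.4
L near [0.3312 0.2747 0.06  ] duct [-251.8   71.4]
L far [0.4929 0.2823 0.06  ] duct [-89.9  70.2]
R near top [0.3411 0.1273 0.068 ] duct [-249.9  -76.3]
R far top [0.4999 0.1368 0.068 ] duct [-90.9 -75.4]
op L [0.4936 0.2796 0.06  ] duct [-89.4  67.5]
op R [0.4995 0.1441 0.06  ] duct [-90.8 -68.1]
stripL [0.3331 0.2732 0.07  ] duct [-250.    69.8]
stripR [0.3404 0.1275 0.07  ] duct [-250.5  -76. ]
end L [0.3007 0.2999 0.068 ] duct [-280.9   98.2]
end R [0.306 0.099 0.068] duct [-286.5 -102.7]
```

```bash
cat >> h.py <<'E'
PC=np.array([.5067,-.1996]);PY=-19.5;DO=np.array([.5866,.215]);DY=3.1;TILT=35;OFF=-.010
def rot(y):
    a=np.radians(y);return np.array([[np.cos(a),-np.sin(a)],[np.sin(a),np.cos(a)]])
def tcp(cxy,yaw,under,f,tilt=TILT,off=OFF,back=0):
    "TCP pose for panel centre cxy, underside height; back = retreat along tool axis"
    R=ori(yaw,tilt,f);g=np.r_[cxy+rot(yaw)@[off,0],under+.041]
    return g+(.019-back)*R[:,2],R
def duct(x,y=0):return DO+rot(DY)@[x,y]
E
python3 - <<'E'
from plant import r
from h import *
print(np.round(r.read_state()["joint_pos"]))
for f in(0,1):
    for nm,a in[("pre",(PC,PY,0,f,35,-.01,.1)),("grasp",(PC,PY,0,f)),("lift",(PC,PY,.11,f)),("mid",(np.array([.44,0]),-8,.11,f)),("place",(duct(-.125),DY,.1,f)),("home",(duct(.0024),DY,.052,f))]:
        q=r.ik(*tcp(*a));print(f,nm,None if q is None else np.round(q,0))
E
```

```text
[   1.    7.  -38.   99.    4.   76. -125.]
0 pre [ 20.  10.  -9. 147. 152.  13. 112.]
0 grasp [ -4.  29.  23. 146. 195.  29.  68.]
0 lift [-28.  12.  49. 142. 240.   9.  27.]
0 mid None
0 place [-96.  14.  58. 144.  89.   9. 144.]
0 home [-77.  36.  59. 133. 243.  15.  -6.]
1 pre [ 41.  12. -32. 146. 134.  15. -49.]
1 grasp [ 43.  31. -37. 142. 139.  32. -50.]
1 lift [ 42.  12. -32. 137. 104.  11. -18.]
1 mid None
1 place [  2.  19. -60. 138.  85.  43. -32.]
1 home [  2.  33. -51. 127.  96.  43. -28.]
```

```bash
python3 - <<'E'
from plant import r
from h import *
for f in(0,1):
  for t in(27,30,33):
    print(f,t)
    for nm,a in[("pre",(PC,PY,0,f,t,-.012,.08)),("grasp",(PC,PY,0,f,t)),("lift",(PC,PY,.1,f,t)),("mid",(np.array([.48,0]),-8,.1,f,t)),("mid2",(np.array([.50,0]),-8,.1,f,t)),("place",(duct(-.105),DY,.1,f,t)),("home",(duct(.0024),DY,.052,f,t))]:
        q=r.ik(*tcp(*a));print("  ",nm,None if q is None else np.round(q,0))
E
```

```text
0 27
   pre None
   grasp [  4.  25.  13. 139. 197.  10.  67.]
   lift [  24.   12.  -12.  132.   28.   11. -123.]
   mid [ -26.    5.   13.  141.   44.   12. -154.]
   mid2 [ -15.    8.    2.  138.   45.   13. -154.]
   place [ -72.   12.   36.  135.   33.   15. -156.]
   home [ -52.   25.   24.  125.   19.    9. -137.]
0 30
   pre [-19.  13.  38. 144. 233.   8.  32.]
   grasp [  4.  25.  12. 141. 189.  16.  75.]
   lift [  32.   12.  -20.  134.   59.    9. -153.]
   mid None
   mid2 [-74.  15.  73. 143. -71.   8. -34.]
   place [ -92.   16.   60.  138.   11.    8. -133.]
   home [-68.  30.  46. 128. -71.   8. -49.]
0 33
   pre [ -8.  13.  25. 147. 193.  12.  72.]
   grasp [ -4.  28.  23. 144. 198.  24.  65.]
   lift [-20.  12.  40. 140. 247.   7.  18.]
   mid [-47.   5.  33. 147. 100.  10. 149.]
   mid2 [-75.  16.  74. 146. 248.   8.   6.]
   place [  6.  21. -61. 134.  82.  42. 155.]
   home [-51.  24.  20. 130.  98.   9. 142.]
1 27
   pre [ 37.  14. -27. 137.  71.  10.  15.]
   grasp [ 34.  26. -25. 136. 119.  15. -32.]
   lift [ 44.  14. -34. 130.  48.  15.  39.]
   mid [ 27.  10. -45. 137.  61.  21.  10.]
   mid2 [ 27.  13. -46. 135.  62.  22.  10.]
   place [ 12.  23. -65. 129.  70.  42. -10.]
   home [ 10.  36. -59. 120.  80.  45.  -8.]
1 30
   pre [ 39.  14. -29. 140. 105.  11. -19.]
   grasp [ 39.  28. -31. 138. 129.  21. -41.]
   lift [ 40.  13. -30. 133.  65.  11.  22.]
   mid [ 25.  10. -44. 140.  75.  20.  -5.]
   mid2 [ 25.  12. -44. 137.  75.  21.  -4.]
   place [  9.  22. -62. 132.  76.  42. -17.]
   home [  7.  35. -56. 123.  86.  44. -15.]
1 33
   pre [ 42.  15. -33. 143. 126.  15. -41.]
   grasp [ 41.  30. -35. 141. 135.  27. -47.]
   lift [ 39.  13. -29. 136.  94.  10.  -8.]
   mid [ 23.  10. -43. 142.  91.  21. -21.]
   mid2 [ 23.  12. -43. 140.  90.  22. -19.]
   place [  5.  21. -60. 134.  82.  42. -25.]
   home [  4.  34. -53. 125.  92.  43. -23.]
```

```bash
sed -i 's/TILT=35;OFF=-.010/TILT=33;OFF=-.012/' h.py; python3 - <<'E'
from plant import r
from h import *
r.movel([.42,-.17,.34],vel=.25)
p,R=tcp(PC,PY,.14,1);print(np.round(r.ik(p,R)))
r.move_pose(p,R)
s=r.read_state();print(s["time"],s["joint_pos"].round(0),s["tcp_pos"]-p)
p,R=tcp(PC,PY,0,1);print(r.ik(p,R).round(0))
r.movel(p+[0,0,.06],vel=.2)
print(r.movel(p,vel=.1,guard=12))
s=r.read_state();print(s["time"],s["joint_pos"].round(0),s["tcp_pos"]-p,s["force"])
snap(r,"w3")
E
```

```text
[ 36.   7. -24. 134.  46.   9.  40.]
7.4 [ 36.   7. -24. 134.  46.   9.  40.] [ 0.00043443 -0.00017506  0.00043135]
[ 48.  32. -44. 140. 128.  31. -39.]Traceback (most recent call last):
  File "<stdin>", line 8, in <module>
plant.PlanningError: the arm cannot follow that straight line within its joint ranges
```

```bash
python3 - <<'E'
from plant import r
from h import *
p,R=tcp(PC,PY,0,1)
for dz in(.1,.08,.06,.05,.04,.03):
    q=r.ik(p+[0,0,dz],R);print(dz,q.round(0))
r.move_pose(p+[0,0,.06],R)
try: print(r.movel(p,vel=.1,guard=12))
except r.PlanningError as e:
    print(e);r.move_pose(p+[0,0,.035],R);print(r.movel(p,vel=.1,guard=12))
s=r.read_state();print(s["time"],s["joint_pos"].round(0),s["tcp_pos"]-p,s["force"])
snap(r,"w3");cv2.imwrite("pics/s3.png",cv2.resize(r.camera("side")["pixels"][190:300,190:350],None,fx=4,fy=4,interpolation=cv2.INTER_CUBIC))
E
```

```text
0.1 [ 65.  21. -61. 135.  90.  22.  -1.]
0.08 [ 42.  16. -33. 137. 109.  13. -23.]
0.06 [ 53.  23. -47. 138. 111.  22. -23.]
0.05 [ 53.  25. -48. 138. 114.  24. -26.]
0.04 [ 52.  26. -48. 139. 117.  25. -29.]
0.03 [ 52.  28. -47. 139. 120.  27. -31.]
False
9.2083 [ 53.  35. -51. 140. 124.  34. -33.] [2.55972544e-04 6.37997405e-05 4.09997979e-04] [ 0.6361103  -0.36443383  0.82860428]
```

View pics/s3.png

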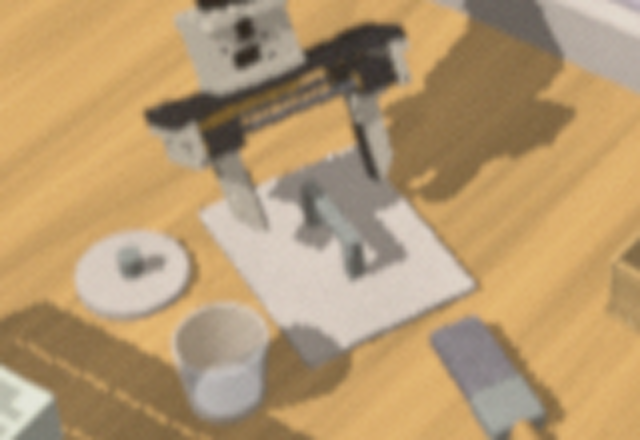

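The fingers straddle the bar and lean back. Their tips sit at crop (262,225) and (378,178), close to the bar's near end. I'll check this by projecting the expected points.

```bash
python3 - <<'E'
from plant import r
from h import *
c=r.camera("side");s=r.read_state();p=s["tcp_pos"];R=s["orientation"]
def pr(w):
    q=c["camera_from_world"]@np.r_[w,1];return ((np.array([c["fx"]*q[0]/q[2]+c["cx"],c["fy"]*q[1]/q[2]+c["cy"]])-[190,190])*4).round(0)
print("tcp",pr(p),"tips",pr(p+R[:,1]*.046),pr(p-R[:,1]*.046),"grasp",pr(p-.019*R[:,2]))
e=np.r_[rot(PY)@[1,0],0];g=np.r_[PC,.047]
print("bar ends",pr(g-e*.038),pr(g+e*.038))
for a,b in[(1,1),(1,-1),(-1,-1),(-1,1)]:print(pr(np.r_[PC+rot(PY)@[.09*a,.07*b],.008]))
print(R.round(3).tolist())
E
```

```text
tcp [327. 229.] tips [381. 205.] [272. 254.] grasp [319. 206.]
bar ends [302. 180.] [351. 242.]
[472. 284.]
[304. 363.]
[192. 211.]
[352. 143.]
[[-0.79, 0.334, 0.514], [0.279, 0.943, -0.183], [-0.546, -0.001, -0.838]]
```

The projection puts the panel and bar where expected. The open tips sit about 20 mm back along the tool because the fingers swing, so they should reach forward as they shut. I'll close the gripper and check.

```bash
python3 - <<'E'
from plant import r
from h import *
r.move_gripper(.0,f_grip=35)
s=r.read_state();print(s["time"],s["gripper_width"],s["grasp_force"],s["force"])
p=s["tcp_pos"];r.movel(p+[0,0,.012],vel=.05)
s=r.read_state();print(s["time"],s["gripper_width"],s["grasp_force"],s["force"])
cv2.imwrite("pics/s4.png",cv2.resize(r.camera("side")["pixels"][190:300,190:350],None,fx=4,fy=4,interpolation=cv2.INTER_CUBIC))
for nm,a in[("lift",(PC,PY,.1,1)),("mid",(np.array([.48,0]),-8,.1,1)),("place",(duct(-.105),DY,.09,1)),("placed",(duct(-.105),DY,.06,1)),("home",(duct(.0024),DY,.052,1))]:
    q=r.ik(*tcp(*a));print("  ",nm,None if q is None else np.round(q,0))
E
```

```text
10.5917 0.011323648095626108 34.9984073638916 [ 1.49445186  0.78352186 -1.3123475 ]
10.9833 0.011070424713250659 34.995092153549194 [-0.06896032 -0.18407077 -3.03828512]
   lift [ 48.  15. -39. 136.  92.  13.  -6.]
   mid [ 35.  13. -58. 142.  90.  25. -20.]
   place [  7.  24. -64. 135.  85.  45. -28.]
   placed [  5.  30. -64. 137.  91.  50. -35.]
   home [  8.  37. -59. 125.  93.  48. -22.]
```

View pics/s4.png

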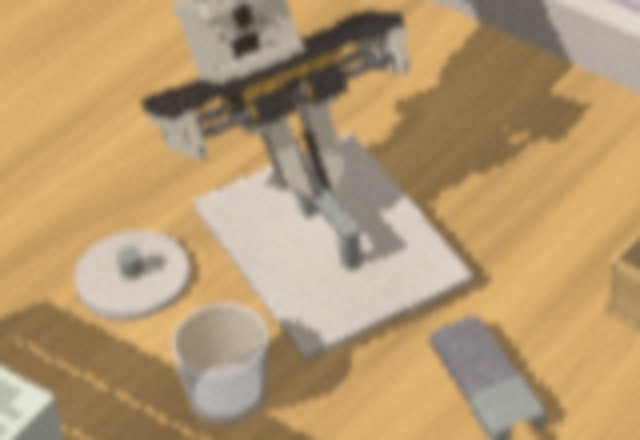

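The bar is held (11 mm width, 2.5 N of weight) and the panel is off the counter and level. Next I'll carry it to the duct.

```bash
python3 - <<'E'
from plant import r
from h import *
def go(a,vel):
    p,R=tcp(*a)
    try:r.movel(p,R,vel=vel)
    except r.PlanningError as e:print("pose",a);r.move_pose(p,R)
    s=r.read_state();print(s["time"],s["joint_pos"].round(0),(s["tcp_pos"]-p).round(4))
go((PC,PY,.085,1),.15)
go((np.array([.475,0]),-8,.1,1),.15)
go((duct(-.115),DY,.09,1),.12)
s=r.read_state();print(s["force"],s["gripper_width"])
c=r.camera("top");pickle.dump(c,open("c5.pkl","wb"))
d=r.camera("side")["pixels"]
a=cv2.resize(c["pixels"][170:315,125:270],(435,435),interpolation=cv2.INTER_CUBIC);b=cv2.resize(d[110:240,270:450],(360,260),interpolation=cv2.INTER_CUBIC)
o=np.zeros((435,795,3),np.uint8);o[:,:435]=a;o[:260,435:]=b;cv2.imwrite("pics/p5.png",o)
E
```

```text
11.6667 [ 50.  18. -43. 136. 102.  16. -15.] [-0.0004 -0.0001 -0.0003]
13.1667 [ 34.  12. -56. 142.  90.  24. -21.] [-0.     -0.0007 -0.0001]
15.0583 [  6.  23. -64. 136.  84.  45. -29.] [ 0.0001 -0.0007 -0.    ]
[-0.41364137  0.14849747 -2.58003381] 0.011137148023098299
```

View pics/p5.png

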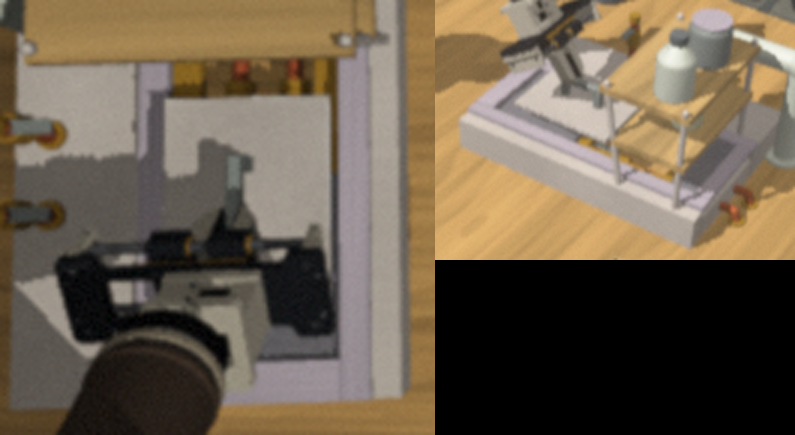

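The top view shows the panel over the runway with its front edge at V≈97, from U≈165 to 331. The runner edges near the opening are at U≈172 and 337 (V≈62). I'll compute the lateral offset.

```bash
python3 - <<'E'
from h import *
c=pickle.load(open("c5.pkl","rb"))
def f(n,U,V,z):
    w=ray(c,125+U/3,170+V/3,z);print(n,((rot(-DY)@(w[:2]-DO))*1000).round(1))
f("pL",165,98,.098);f("pR",331,96,.098);f("pR near",334,235,.098);f("runL",172,62,.06);f("runR top",338,62,.068);f("runR near top",341,350,.068);f("postend",240,156,.142-.005)
E
```

```text
pL [-25.4  67.4]
pR [-27.6 -73.1]
pR near [-145.1  -74.8]
runL [11. 75.]
runR top [  5.8 -73.2]
runR near top [-243.6  -74. ]
postend [-79.   -7.3]
```

```bash
python3 - <<'E'
from plant import r
from h import *
p,R=tcp(duct(-.115,.003),DY,.075,1);r.movel(p,R,vel=.06)
p,R=tcp(duct(-.115,.003),DY,.055,1);g=r.movel(p,R,vel=.03,guard=6)
s=r.read_state();print(g,s["time"],"under",s["tcp_pos"][2]-p[2]+.055,s["force"],s["torque"])
snap(r,"w6")
E
```

```text
True 16.0917 under 0.05969299466679303 [-1.15493647 -0.37658604  2.82483651] [ 0.02188638  0.12169555 -0.06723252]
```

View pics/w6.png

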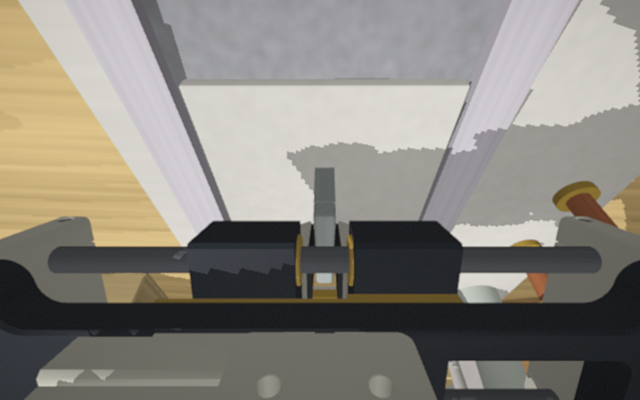

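The near edge of the panel is at (182–470, 82). It lies flat on the runway, with its underside at 59.7 mm, but it is about 3 mm too close to the right-hand (+y) runner, so I'll go back to y=0. Now I'll slide it.

```bash
python3 - <<'E'
from plant import r
from h import *
r.hold(.3)
def go(x,y,u,vel,guard):
    p,R=tcp(duct(x,y),DY,u,1);g=r.movel(p,R,vel=vel,guard=guard)
    s=r.read_state();d=rot(-DY)@(s["tcp_pos"]-p)[:2]
    print(g,round(s["time"],2),"x",(x+d[0]).round(4),"y",(y+d[1]).round(4),"u",(u+s["tcp_pos"][2]-p[2]).round(4),s["force"].round(1),s["torque"].round(2))
    return g
if not go(-.105,0,.0600,.03,12) and not go(-.03,0,.0600,.05,12) and not go(-.008,0,.0600,.03,12):
    go(-.008,0,.055,.02,6)
E
```

```text
True 16.65 x -0.1142 y 0.0027 u 0.0597 [ 1.  -0.1  1.9] [0.11 0.11 0.01]
```

```bash
cat >> h.py <<'E'
def go(r,x,y,u,vel,guard):
    p,R=tcp(duct(x,y),DY,u,1);g=r.movel(p,R,vel=vel,guard=guard)
    s=r.read_state();d=rot(-DY)@(s["tcp_pos"]-p)[:2]
    print(g,round(s["time"],2),"x",(x+d[0]).round(4),"y",(y+d[1]).round(4),"u",(u+s["tcp_pos"][2]-p[2]).round(4),s["force"].round(1),s["torque"].round(2))
    return g
E
python3 - <<'E'
from plant import r
from h import *
go(r,-.1142,.0027,.0615,.02,None)
go(r,-.11,0,.0615,.02,15)
if not go(r,-.03,0,.0610,.06,20) and not go(r,-.008,0,.0605,.03,20):
    go(r,-.008,0,.055,.02,6)
E
```

```text
False 16.9 x -0.1147 y 0.0022 u 0.0611 [ 0.5  0.5 -3. ] [0.06 0.84 0.02]
False 17.3 x -0.1099 y -0.0002 u 0.0614 [-0.7  0.1 -3. ] [ 0.06  0.83 -0.02]
False 18.78 x -0.0303 y 0.0001 u 0.061 [-0.6  0.3 -2.3] [ 0.03  0.9  -0.01]
False 19.67 x -0.0082 y 0.0 u 0.0604 [-0.4 -0.  -1.2] [ 0.01  0.84 -0.  ]
True 19.95 x -0.0076 y 0.0002 u 0.0568 [-1.4 -1.1  5.2] [-0.12  0.23 -0.1 ]
```

```bash
python3 - <<'E'
from plant import r
from h import *
for x in(-.004,-.001,.002):
    s=r.read_state();go(r,x-.003,0,.0603,.03,None);go(r,x,0,.0603,.02,None)
    go(r,x,0,.0505,.02,7)
    s=r.read_state();p,R=tcp(duct(x),DY,0,1)
    if s["tcp_pos"][2]-p[2]<.054:break
E
```

```text
False 20.25 x -0.007 y -0.0001 u 0.0603 [ 0.7 -0.2 -2.9] [ 0.12  0.87 -0.01]
False 20.55 x -0.0039 y -0.0001 u 0.0601 [ 0.1 -0.7 -2.8] [0.07 0.87 0.01]
True 20.88 x -0.0035 y 0.0001 u 0.0566 [-2.  -1.2  7.4] [-0.18  0.23 -0.13]
False 21.18 x -0.0041 y -0.0001 u 0.0603 [-0.5 -0.  -3.4] [ 0.04  0.84 -0.01]
False 21.48 x -0.0009 y -0.0002 u 0.0601 [-0.6 -0.1 -3.8] [0.09 0.83 0.06]
True 21.82 x -0.0006 y 0.0002 u 0.0565 [-2.4 -0.9  7.3] [-0.21  0.21 -0.12]
False 22.12 x -0.001 y -0.0001 u 0.0603 [-0.4  0.2 -2.8] [ 0.03  0.89 -0.  ]
False 22.43 x 0.0021 y -0.0001 u 0.0601 [ 0.7  0.2 -2.4] [-0.    0.81 -0.01]
True 22.88 x 0.002 y -0.0 u 0.0517 [-2.2  0.1  5. ] [-0.06  0.11 -0.07]
```

It dropped to 51.7 mm at x=+2 mm, as predicted. Now I'll release, back off along the tool axis and verify.

```bash
python3 - <<'E'
from plant import r
from h import *
go(r,.002,0,.0520,.02,None)
r.move_gripper(.07);s=r.read_state();print(s["time"],s["gripper_width"],s["grasp_force"],s["force"].round(1))
p=s["tcp_pos"];R=s["orientation"]
try:print(r.movel(p-.12*R[:,2],vel=.12,guard=15))
except r.PlanningError as e:
    print(e);r.movel(p-.05*R[:,2],vel=.1,guard=15)
s=r.read_state();print(s["time"],s["tcp_pos"],s["force"].round(1))
r.hold(.3)
c=r.camera("side");t=r.camera("top");pickle.dump((c,t),open("c9.pkl","wb"))
b=cv2.resize(c["pixels"][115:235,280:440],(640,480),interpolation=cv2.INTER_CUBIC);cv2.imwrite("pics/f.png",b)
# heights of panel & runway patches from side depth
for k in(c,):
    T=np.linalg.inv(k["camera_from_world"]);v,u=np.mgrid[0:400,0:640];z=k["z_map"]
    X=np.stack([(u-k["cx"])/k["fx"]*z,(v-k["cy"])/k["fy"]*z,z],-1)@T[:3,:3].T+T[:3,3]
    L=(X[...,:2]-DO)@rot(DY)
    for n,x0,x1,y0,y1 in[("runway",-.2,-.11,-.06,.06),("panel near",-.08,-.05,-.06,.05),("panel mid",-.05,-.02,-.06,-.02),("far R",.02,.08,-.06,-.03),("runner",-.08,.0,-.09,-.08)]:
        m=(L[...,0]>x0)&(L[...,0]<x1)&(L[...,1]>y0)&(L[...,1]<y1)&(z>0)&(abs(X[...,2]-.06)<.02)
        print(n,m.sum(),np.median(X[m][:,2]).round(4) if m.any() else None)
E
```

```text
False 23.12 x 0.0019 y -0.0 u 0.0517 [-0.3  0.6 -0.8] [0.04 0.7  0.02]
24.1833 0.0699955398524659 0.0 [-0.4 -0.2  0.3]
False
25.3333 [0.52177432 0.21115737 0.17733378] [-0.7 -1.2 -0.2]
runway 541 0.0595
panel near 134 0.0589
panel mid 46 0.0588
far R 94 0.059
runner 46 0.0669
```

View pics/f.png

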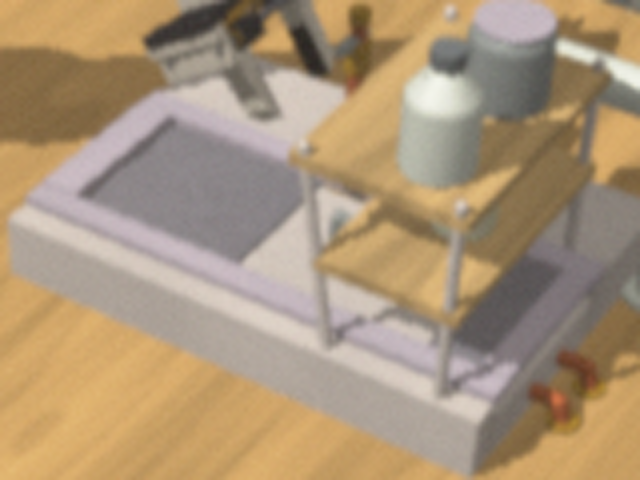

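The panel lies flush in the opening, spanning (240–470, 200–340) in the crop. Depth puts its near, middle and far parts all at 59 mm, level with the runway. The rack items are in place and the gripper is clear.

```bash
python3 - <<'E'
from plant import r
print(r.close_job())
E
```

```text
the job is handed in; nothing more can be done
None
```

The hatch panel is home in the opening, flat and flush with the runway and released; I saw nothing else disturbed, and the job was handed in at about 26 s of the 64 s allowed (no verdict was returned).

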